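Snap the chip stacking tube into its sprung dock

ROBOT

A 7-joint arm with a two-finger parallel gripper is mounted at the origin on the work surface. World frame = base frame: x ahead of the robot, y to its left, z up, the work surface at z = 0. Lengths are in mm, angles in degrees, forces in N, time in s.
With the tool pointing down it reaches from about 350 to 900 mm from the base axis. Payload 7.2 kg.
Tool frame: the origin (TCP) lies midway between the tips of the shut fingers; the grasp point (between the pads) lies 19 mm behind it; z points along the fingers, y is the line along which they close (so a half turn about z gives the same grasp; the last joint's range is limited). The gripper opens to 85 mm and grips with 20 to 120 N. Pads are 22 mm wide; open, the fingers measure 114 mm over their backs; the gripper's body (76 mm by 85 mm) begins 54 mm behind the grasp point. The pads swing forward as they close: fully open they stand 13 mm farther back than shut.
Start: joints at [64.905, 23.554, -0.728, 91.456, 0.321, 64.991, -4.71], TCP at [225.882, -582.757, 231.297] pointing down, gripper open.
Joint ranges: [-169.25, 169.25], [-16.82, 113.86], [-84.01, 82.57], [7.8, 145.47], [-59.2, 239.2], [7.22, 106.19], [-163.78, 163.78]. Speed limits (degrees/s): [136.94, 136.94, 172.46, 172.46, 180, 180, 180].

INTERFACE

Orientations are given as a 3x3 rotation matrix whose columns are the frame's x, y, z axes.
In Python, from plant import env gives the robot as it stands.
- The arm moves only by the tool send_rows, never from a script. Its argument "steps" is a list that holds one entry, the list of rows, each a list of 7 numbers: the opening, from 0 (shut) to 1 (fully open), then the shift along the tool's x, y, z in m, then the turn, a rotation vector about the tool's x, y, z in rad. A call has 1 to 20 rows; each row shifts and turns the commanded pose from where the row before left it, along the tool's axes as they then stand; what a row does not reach is not made up. A row lasts 1/8 s, in which the tool goes at most 62.5 mm and 10.7 degrees, less where a joint would pass 70% of its speed; a pose out of reach is approached as far as the arm can. A call is refused whole if a number of a shift passes 0.0625 or a number of a turn 0.188, either way. A call with a gripper value outside its range is refused whole. The fingers move at their own pace and stop on an object; the grip force is fixed at half the most. Time passes only in rows, so rows that do not move let the fingers close. It gives the time, the measured TCP pose, the force, the opening and the grip force at its end, in the units of the state.
- env.sense(): the state, without advancing time (a new reading comes with each control period).
- env.get_image(name): name is "scene" or "top" or "wrist"; returns (picture, depth): 480x640x3 uint8, red, green, blue; 480x640 float32, mm along the optical axis (not along the pixel's ray), 0 where there is no reading.
- env.camera_params(name): a dict with "intrinsics" (3x3 intrinsics, pixels), "extrinsics" (4x4, takes a point from world to camera coordinates). Camera axes: x right, y down, z forward; pixel columns grow to the right and rows downward; lengths in mm; the calibration is good to about 2 mm. A picture is of the moment at which its call begins: read the wrist's pose just before it. camera_params takes no time and is no camera call; for the wrist camera it gives the pose at the moment of the call.
- env.hand_in(): hands the job in; it is judged then, once.
Trained networks look in the newest picture that a camera, given by its name, has taken for a name from the list of things; names that differ only in an ending like _2 or _b are one class to them, and where a whole thing is asked for, a point or a joint stands for the part that bears it (a point fixed in the world has none). Each returns a list of dicts, best first, with "p" (0 to 1); they miss things now and then, are a little off and sometimes report something else, mostly with a low value. They report only what shows in the picture. A call takes as long as a camera call. They do not tell look-alikes from the thing itself.
- env.silhouettes(camera, target): "region" (480x640 bool, what is visible of it) and "rect" ([centre column, centre row, width, height] as shares, 0 to 1, of the picture: columns of its width, rows of its height, round what is visible of it).
- env.tip_of(camera, target): "position" ([column, row] as shares, 0 to 1, of the picture: columns of its width, rows of its height: a listed point, or the origin of a listed thing).
The state is a dict: "t": time; "qpos": joint angles; "qvel": joint speeds; "tau": joint torques, N m; "tool_pos": TCP position; "tool_rot": TCP orientation; "wrist_force": force on the tool from outside, world axes, zero at the start; "torque": the same for the moment, N m; "opening": opening from 0.0 (shut) to 1.0 (fully open); "grip_force": force on a finger pad.
Only numpy, scipy, OpenCV 4.12 (cv2) and the standard library are available. Lean on these libraries where they do the work, as an engineer would, in place of code of your own. Each camera call takes 0.05 s, during which the arm holds its last target. There are 200 camera calls.

TASK

Take the aluminium stacking tube off its black rest and press it down, level, into the spring fingers of the dock until both pairs snap around it, then slide it along in the fingers, under the little hood, until its end is fully home against the end stop, and let go. The dock floats on springs and sinks under your push, so press by feel until the snap, and gently: never ram the carriage onto its bottom stop or jam the tube hard against the end stop. Do not disturb the stack of chips or the brass dolly standing between the things.

Things in the scene. Friction and masses are not known exactly. Their poses are not given: they have to be found in the camera images.
- tube: Plain aluminium stacking tube, round, 44 mm diameter, 180 mm long, about 250 g, both ends alike, lying level in two vee notches of a low black rest (foot 64 x 140 mm). Origin at the tube's middle on its axis (42 mm above the table at the start); y runs along the tube. The notches support it 51 to 65 mm either side of the middle; the middle is free for gripping from above.
- carriage: Sprung steel carriage of the dock: a 46 mm beam along y (top at z = -32 mm) with rubber vee seats, spring fingers, and an end stop at +y. Origin: where the tube's middle lies when fully home (134 mm above the table, unloaded); y along the tube, z up. The carriage rides on springs and sinks some centimetres under a push; origin below 92 mm is jammed on its bottom stop.
- carriage_lips (a point): Point 11 mm above the carriage origin, at lip height. Two finger pairs, at y = -80 and +34 mm, 16 mm wide, at x = +-28 mm, flared tips up to z = +26 mm. The lips leave a 39 mm gap; the tube meets them with its axis some 22 mm above the origin and is seated at 0. Pressing takes some 10 to 22 N; one pair may snap before the other, and each snap drops the push by several N.
- carriage_stop (a point): Centre of the flat stop face, 90 mm from the carriage origin in +y. A hood covers it (y = +76 to +90 mm, roof underside z = +25 mm, inner width 51 mm), so the tube must be snapped in short of it, with its middle at y = -30 to -16 mm (-23 is midway between the pairs), then slid to +y. Sliding takes roughly 4 to 14 N, least with the downward push eased off.
- carriage_fence (a point): Middle of the inner face of a low end fence, 122 mm from the carriage origin in -y, top at z = -4 mm; it keeps the tube from being threaded in endways. The tube is 180 mm long; from fence to hood there are 198 mm. Damage is done when all contact forces between tube and carriage add up to over 60 N (some 20 N of it is the fingers' own grip), so keep pushes under about 25 N.
- chips: Bystander: upright stack of red clay chips, 39 mm diameter, 41 mm high; origin at the centre of its underside.
- dolly: Bystander: turned brass dolly marker, 30 mm diameter, 56 mm high; origin at the centre of its underside.
Mind the look-alikes: they are no part of the job. Of the things like the tube, leave any that is brown or green; of the rest the larger one is meant.

How it is judged (in metres and radians):
On the way, in this order (a step that is already met when the one before it is completed fails the run):
1. the tube is snapped down between both pairs of spring fingers, still short of the stop (x of tube in the frame of carriage between -0.003 and 0.003 m and z of tube in the frame of carriage between -0.003 and 0.003 m and angle between the y axis of tube and the y axis of carriage, either way round below 0.05 rad and y of tube in the frame of carriage between -0.04 and -0.008 m), for 0.1 s.
2. the clipped tube has been slid home against the end stop (x of tube in the frame of carriage between -0.003 and 0.003 m and z of tube in the frame of carriage between -0.003 and 0.003 m and angle between the y axis of tube and the y axis of carriage, either way round below 0.05 rad and y of tube in the frame of carriage between -0.002 and 0.002 m), for 0.1 s.
At the end, for the whole second after the job is handed in: The tube lies snapped in both finger pairs, its middle within 3 mm sideways and in height and 2 mm lengthways of the carriage's home point and its axis within 0.05 rad of the carriage's y axis, at rest and released (all of step 2 and linear speed of tube below 0.02 m/s and contact force between the fingers and tube below 0.1 N); the robot touches nothing.
It fails at once if all contact forces between the tube and the carriage with its fingers add up to more than 60 N (contact force between tube and carriage above 60 N).
It fails at once if the carriage is jammed down onto its bottom stop (height (world z) of carriage below 0.092 m).
It fails at once if the chip stack or the dolly is moved by more than 20 mm (distance of any of chips, dolly from where it was at the start of the episode above 0.02 m).
It also fails if it takes over 64 s, if anything falls off the work surface, if the arm or the gripper's body presses on something with over 40 N, if the wrist force passes 120 N, or if a joint passes its speed limit or range.

## Working session

There is one attempt and no reset: what is moved stays moved. The work goes in short steps, Python scripts to look and compute and a tool call to move; the robot and the scene stay as the last step left them, time stands still between calls to the robot, and variables do not carry over. Pictures are saved under pics/ and viewed, at most 10 in all, crops included, and the job is handed in when it is done.

Besides the shell and the picture viewer there is one more tool, called after "Call:" as a command line: name --argument value ..., lists and objects as JSON in quotes. send_rows: Moves the arm, as the interface text tells. Its arguments: {"type":"object","properties":{"steps":{"type":"array"}},"required":["steps"]}

```bash
mkdir -p pics; ls
cat > h.py <<'E'
import numpy as np, cv2
from plant import env
def world(cam,P,uv,z):
    K=P["intrinsics"];T=P["extrinsics"]
    ray=np.linalg.inv(K)@np.array([uv[0],uv[1],1.]);return T[:3,:3].T@(ray*z-T[:3,3])
def cloud(P,d,m):
    v,u=np.nonzero(m&(d>0));z=d[v,u];K=np.array(P["intrinsics"]);T=np.array(P["extrinsics"])
    p=np.linalg.inv(K)@np.vstack([u*z,v*z,z]);return (T[:3,:3].T@(p-T[:3,3:4])).T
E
python3 - <<'E'
from h import *
for c in ("scene","top"):
    im,d=env.get_image(c);P=env.camera_params(c);cv2.imwrite(f"pics/{c}0.png",im[:,:,::-1]);np.savez(f"{c}0.npz",im=im,d=d)
    for t in ("tube","carriage","chips","dolly"):
        for r in env.silhouettes(c,t)[:4]:
            p=cloud(P,d,r["region"]);print(c,t,round(r["p"],2),np.round(np.array(r["rect"])*[640,480,640,480]),len(p),np.round(np.median(p,0)),np.round(np.percentile(p,[2,98],axis=0)).tolist() if len(p) else '')
    for t in ("tube","carriage","carriage_lips","carriage_stop","carriage_fence"):
        for r in env.tip_of(c,t)[:4]: print(c,t,round(r["p"],2),np.round(np.array(r["position"])*[640,480],1))
s=env.sense();print(s["t"],s["tool_pos"],s["tool_rot"],s["wrist_force"])
E
```

```text
pics
scene tube 0.98 [445. 335. 120.  32.] 3319 [607. 202.  57.] [[572.0, 115.0, 8.0], [633.0, 288.0, 65.0]]
scene tube 0.94 [441. 239.  84.  37.] 1725 [299. 188.  35.] [[248.0, 108.0, 10.0], [340.0, 272.0, 45.0]]
scene tube 0.66 [288. 240.  19.  49.] 811 [ 359. -123.   29.] [[259.0, -158.0, -1.0], [405.0, -97.0, 35.0]]
scene tube 0.58 [498. 300.  38.  57.] 1052 [470. 294.  27.] [[393.0, 271.0, 5.0], [516.0, 321.0, 32.0]]
scene carriage 0.81 [193. 259. 139.  75.] 4784 [ 559. -229.  102.] [[408.0, -341.0, -0.0], [606.0, -123.0, 162.0]]
scene chips 0.86 [342. 271.  17.  30.] 549 [445.   8.  31.] [[366.0, -12.0, -1.0], [453.0, 25.0, 42.0]]
scene dolly 0.89 [317. 364.  19.  31.] 405 [680.  10.  17.] [[664.0, -4.0, 0.0], [688.0, 21.0, 55.0]]
scene tube 0.84 [440.1 336.4]
scene tube 0.65 [495.8 301.6]
scene tube 0.63 [436.9 234.5]
scene tube 0.6 [285.4 235.7]
scene carriage 0.65 [250.1 247.4]
scene carriage_lips 0.92 [197.6 242.9]
scene carriage_stop 0.7 [250.9 250.3]
scene carriage_stop 0.42 [315.8 373.5]
scene carriage_fence 0.74 [126.8 254. ]
top tube 0.84 [361. 310.  32.  62.] 849 [ 33
[... 450 characters left out ...]
 96.0], [603.0, -124.0, 163.0]]
top chips 0.78 [305. 272.  12.  13.] 182 [433.   8.  39.] [[414.0, -9.0, 34.0], [449.0, 22.0, 45.0]]
top dolly 0.69 [304. 177.   8.  14.] 125 [669.   9.  13.] [[660.0, -3.0, 2.0], [682.0, 22.0, 56.0]]
top tube 0.87 [224.6 206.8]
top tube 0.66 [227.9 337.3]
top tube 0.61 [359.4 308.1]
top carriage 0.55 [407.3 208.3]
top carriage_lips 0.96 [404.3 209.8]
top carriage_stop 0.76 [366.5 219.4]
top carriage_fence 0.76 [454.3 198.5]
1.0 [ 225.88109988 -582.77226215  231.29391252] [[ 9.32403358e-01  3.61419393e-01  2.67205741e-05]
 [ 3.61419394e-01 -9.32403357e-01 -4.37570836e-05]
 [ 9.09969442e-06  5.04565853e-05 -9.99999999e-01]] [ 0.34627736  0.04545241 -0.36795753]
```

View pics/scene0.png

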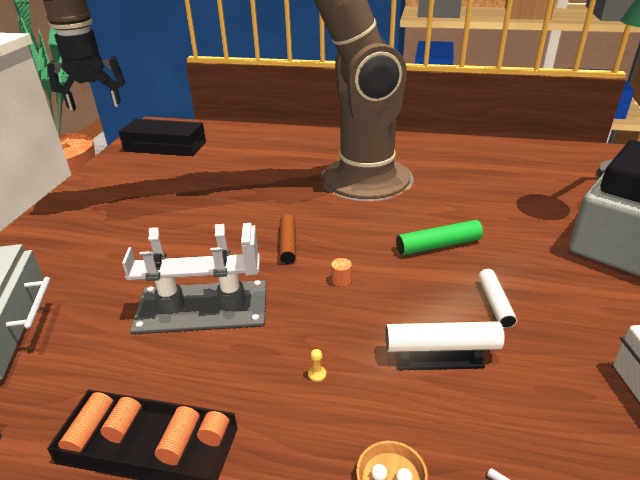

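View pics/top0.png

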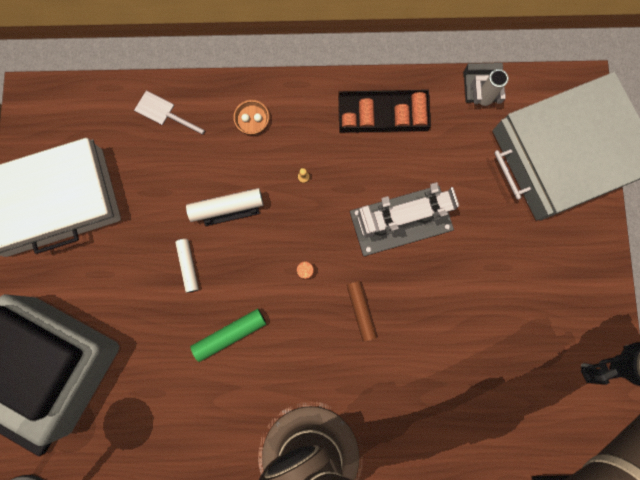

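The tube is the white one on the black rest: scene (445,335), top (224,205). The small white, brown and green ones are look-alikes. The dock is at scene (195,260), top (405,212), with its hood facing the tube. The chips (top 305,270) and dolly (top 304,176) stand between them.

```bash
cat >> h.py <<'E'
from scipy.optimize import least_squares
def fit_tube(p,z0=42.,r=22.,fixz=False):
    # level axis: x=a+..., params: n-offset, yaw, z
    c=np.median(p,0);q=p
    def res(k,q):
        n=np.array([np.cos(k[1]),np.sin(k[1])]) # perpendicular to axis
        return np.hypot((q[:,:2]-c[:2])@n-k[0],q[:,2]-k[2])-r
    for i in range(4):
        k=least_squares(res,[0,FIT0,z0] if i==0 else k,loss="soft_l1",f_scale=1.5,args=(q,)).x
        q=p[abs(res(k,p))<4]
    n=np.array([np.cos(k[1]),np.sin(k[1])]);t=np.array([-n[1],n[0]])
    s=(q[:,:2]-c[:2])@t;lo,hi=np.percentile(s,[.5,99.5])
    return c[:2]+n*k[0]+t*(lo+hi)/2,np.degrees(k[1]),k[2],hi-lo,np.std(res(k,q)),len(q)
FIT0=0.
def ray_at_z(P,uv,z):
    K=np.array(P["intrinsics"]);T=np.array(P["extrinsics"]);d=T[:3,:3].T@np.linalg.inv(K)@np.array([uv[0],uv[1],1.]);c=-T[:3,:3].T@T[:3,3]
    return c+d*(z-c[2])/d[2]
E
python3 - <<'E'
import h
from h import *
allp=[]
for c in ("scene","top"):
    P=env.camera_params(c);D=np.load(c+"0.npz");d=D["d"];m=np.ones(d.shape,bool)
    p=cloud(P,d,m);
    q=p[(abs(p[:,0]-600)<70)&(abs(p[:,1]-200)<110)&(p[:,2]>38)]
    h.FIT0=0.15 if 0 else -0.1;print(c,fit_tube(q))
    for t,z in (("carriage_lips",145),("carriage_stop",134),("carriage_fence",125),("chips",0),("dolly",0)):
        r=env.tip_of(c,t)[0];print(c,t,r["p"],np.round(ray_at_z(P,np.array(r["position"])*[640,480],z),1))
    # carriage top pts > 140
    q=p[(abs(p[:,0]-556)<80)&(abs(p[:,1]+231)<140)&(p[:,2]>92)&(p[:,2]<108)]
    r=cv2.minAreaRect(q[:,:2].astype(np.float32));print("beam",len(q),r)
T=np.array(env.camera_params("wrist")["extrinsics"]);R=env.sense()["tool_rot"];cpos=-T[:3,:3].T@T[:3,3]
print("cam in tool",R.T@(cpos-env.sense()["tool_pos"]),"\n",R.T@T[:3,:3].T, env.camera_params("wrist")["intrinsics"])
E
```

```text
scene (array([595.34867104, 199.5227192 ]), np.float64(12.034615831816238), np.float64(41.703396660120596), np.float64(179.32394092947044), np.float64(1.2090833131467569), 2920)
scene carriage_lips 0.92 [ 552.  -220.4  145. ]
scene carriage_stop 0.7 [ 542.9 -129.5  134. ]
scene carriage_fence 0.74 [ 578.  -343.2  125. ]
scene chips 0.67 [433.8   6.5   0. ]
scene dolly 0.9 [667.6  12.    0. ]
beam 2087 ((557.3585205078125, -233.21627807617188), (71.07329559326172, 227.28271484375), 14.674369812011719)
top (array([595.33027713, 200.71672305]), np.float64(12.15332412344309), np.float64(41.038393885524755), np.float64(178.90608092970717), np.float64(1.7115214697881922), 1245)
top carriage_lips 0.96 [ 553.5 -221.2  145. ]
top carriage_stop 0.76 [ 535.2 -137.1  134. ]
top carriage_fence 0.76 [ 582.4 -339.5  125. ]
top chips 0.77 [434.8   5.2   0. ]
top dolly 0.44 [667.9  17.2   0. ]
beam 1481 ((556.1569213867188, -232.43545532226562), (70.77437591552734, 226.9250946044922), 14.695321083068848)
cam in tool [  76.06054437   -0.59073288 -141.85682093] 
 [[ 4.41051997e-04 -9.55883319e-01 -2.93746295e-01]
 [ 9.99999860e-01  5.07668775e-04 -1.50538678e-04]
 [ 2.93023232e-04 -2.93746187e-01  9.55883409e-01]] [[340.63704262   0.         319.11361429]
 [  0.         340.63704262 238.80340582]
 [  0.           0.           1.        ]]
```

Call:
send_rows --steps '[[[1,0.0544,-0.0261,0,0,0,0],[1,0.0544,-0.0261,0,0,0,0],[1,0.0544,-0.0261,0,0,0,0],[1,0.0544,-0.0261,0,0,0,0],[1,0.0544,-0.0261,0,0,0,0],[1,0.0544,-0.0261,0,0,0,0],[1,0.0544,-0.0261,0,0,0,0],[1,0.0544,-0.0261,0,0,0,0],[1,0,0,0,0,0,-0.177],[1,0,0,0,0,0,-0.177],[1,0,0,0,0,0,-0.177],[1,0,0,0,0,0,-0.177],[1,0,0,0,0,0,-0.177],[1,0,0,0,0,0,-0.177],[1,0,0,0,0,0,-0.177],[1,0,0,0,0,0,-0.177],[1,0,0,0,0,0,0],[1,0,0,0,0,0,0]]]'

```text
t: 3.75
tool_pos: [556.1, -230.9, 231.3]
tool_rot: [[-0.209, 0.978, 0.0], [0.978, 0.209, 0.0], [0.0, 0.0, -1.0]]
wrist_force: [0.2, 0.1, -0.7]
opening: 1.002
grip_force: 0.0
```

Run:
```python
from h import *
s=env.sense();P=env.camera_params("wrist");im,d=env.get_image("wrist")
cv2.imwrite("pics/w1.png",im[:,:,::-1]);np.savez("w1.npz",im=im,d=d,K=P["intrinsics"],T=P["extrinsics"])
p=cloud(P,d,np.ones(d.shape,bool))
t0=np.array([-.209,.978]);n0=np.array([.978,.209]);c=np.array([556,-231])
for t,z in (("carriage_lips",145),("carriage_stop",134),("carriage_fence",125),("carriage",134)):
    for r in env.tip_of("wrist",t)[:2]: print(t,round(r["p"],2),np.array(r["position"])*[640,480],np.round(ray_at_z(P,np.array(r["position"])*[640,480],z),1))
# beam sections at height ~102: edges along t
L=(p[:,:2]-c)@t0;W=(p[:,:2]-c)@n0
print("height hist near beam",np.histogram(p[(abs(W)<40)&(abs(L)<130),2],bins=range(0,200,8)))
for lo,hi in ((96,107),(107,125),(125,150),(150,175)):
    print(lo,hi)
    for a in range(-140,141,10):
        k=(L>=a)&(L<a+10)&(p[:,2]>lo)&(p[:,2]<hi)&(abs(W)<60)
        if k.sum()>8: w=np.sort(W[k]);print(a,k.sum(),np.round(np.percentile(w,[1,10,50,90,99]),1),round(np.median(p[k,2]),1))
```

```text
carriage_lips 0.58 [316.608 230.688] [ 553.  -219.7  145. ]
carriage_stop 0.92 [309.312  93.12 ] [ 529.7 -133.1  134. ]
carriage_fence 0.56 [322.176 365.712] [ 583.8 -342.3  125. ]
carriage 0.67 [314.112 225.792] [ 551.  -219.5  134. ]
height hist near beam (array([  161,  2304,     0,     0,     0,     0,     0,     0,     0,
           0,     0,     1, 11259,  1535,  1600,   404,   353,   123,
        1551,  2131,  2659,     0,     0,     0]), array([  0,   8,  16,  24,  32,  40,  48,  56,  64,  72,  80,  88,  96,
       104, 112, 120, 128, 136, 144, 152, 160, 168, 176, 184, 192]))
96 107
-120 16 [-16.5 -16.2 -11.6  -5.2  -2. ] 103.1
-110 585 [-16.3 -11.7   5.7  24.1  28.5] 101.4
-100 470 [-17.1 -12.6   4.8  22.9  26.7] 101.2
-90 414 [-17.8 -14.1   5.7  22.9  26.4] 101.1
-80 148 [-30.6 -29.1 -15.7  37.4  39.3] 103.2
-70 281 [-30.8 -28.7  -9.4  36.3  39. ] 103.1
-60 767 [-30.3 -19.    3.8  28.2  37.6] 101.4
-50 564 [-19.7 -15.4   2.9  21.2  25.5] 101.1
-40 571 [-20.3 -16.    2.   20.8  24.4] 101.1
-30 596 [-21.  -16.8   1.1  19.8  24.1] 101.1
-20 607 [-21.5 -16.9   1.9  19.7  23.9] 
[... 1135 characters left out ...]
7  30.   32.1] 147.5
-60 176 [-25.1 -20.5  28.1  31.8  33.3] 144.0
30 53 [-30.1 -29.3 -26.1 -21.8  -2.5] 147.7
40 433 [-31.3 -29.1 -21.6  24.3  26. ] 147.8
50 281 [-31.2 -29.1  18.1  24.5  26.2] 147.5
80 22 [-33.8 -33.  -30.6 -30.2 -29.9] 135.2
90 20 [20.7 20.8 21.2 24.  24.6] 135.5
150 175
-80 159 [-33.3 -31.8 -26.9  38.7  41.4] 155.6
-70 349 [-33.6 -31.6 -25.5  39.1  41.3] 155.2
-60 86 [-28.4  32.8  36.6  40.   40.9] 154.8
30 70 [-39.3 -38.3 -34.6 -31.  -30.4] 155.2
40 491 [-39.9 -37.9 -30.8  33.1  35.2] 155.6
50 283 [-40.3 -37.1  27.9  33.5  35. ] 155.4
80 254 [-33.3 -31.2 -18.7   2.2  13.1] 162.1
90 1893 [-33.4 -28.3  -5.2  18.3  23.4] 162.2
100 1510 [-33.9 -27.5  -2.5  18.4  23.1] 156.8
```

View pics/w1.png

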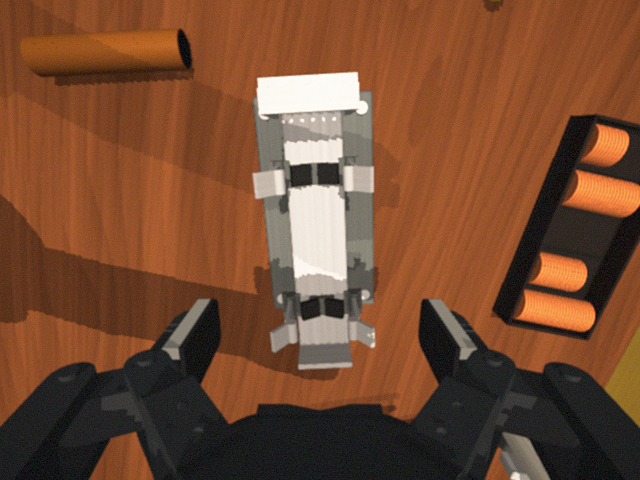

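Run:
```python
from h import *
D=np.load("w1.npz");P=dict(intrinsics=D["K"],extrinsics=D["T"]);p=cloud(P,D["d"],np.ones(D["d"].shape,bool))
y=np.radians(15.25);t=np.array([-np.sin(y),np.cos(y)]);n=np.array([t[1],-t[0]])
c=np.array([556,-231.])+.25*np.array([.978,.209])
L=(p[:,:2]-c)@t;W=(p[:,:2]-c)@n
def q(name,k): print(name,k.sum(),"L",np.round(np.percentile(L[k],[1,5,50,95,99]),1),"W",np.round(np.percentile(W[k],[1,5,50,95,99]),1),"z",np.round(np.median(p[k,2]),1))
f=(p[:,2]>140)&(abs(W)<50)
for s in (-1,1):
    q("pairA",f&(abs(L+67)<25)&(W*s>5)&(p[:,2]>150));q("pairB",f&(abs(L-46)<25)&(W*s>5)&(p[:,2]>150))
    q("pairA lo",f&(abs(L+67)<25)&(W*s>5)&(p[:,2]<149));q("pairB lo",f&(abs(L-46)<25)&(W*s>5)&(p[:,2]<149))
q("hoodtop",(abs(L-95)<25)&(p[:,2]>159)&(abs(W)<60));
q("fence",(abs(L+112)<15)&(p[:,2]>126)&(abs(W)<60));q("fenceface",(abs(L+112)<15)&(p[:,2]>108)&(p[:,2]<124)&(abs(W)<60))
q("seatA",(abs(L+67)<20)&(abs(W)<18)&(p[:,2]>108)&(p[:,2]<125));q("seatB",(abs(L-46)<20)&(abs(W)<18)&(p[:,2]>108)&(p[:,2]<125))
for z in (101,): 
  k=(abs(p[:,2]-z)<2);
  for a in (-95,-30,0,20,65,75): 
    m=k&(abs(L-a)<5)&(abs(W)<26);print(a,np.round(np.percentile(W[m],[1,99]),1))
```

```text
pairA 298 L [-74.6 -73.8 -65.9 -58.7 -58.4] W [-37.6 -37.1 -33.  -29.  -28.1] z 155.3
pairB 1740 L [21.  21.1 21.6 52.2 54.8] W [-37.2 -35.2 -15.7  -8.3  -6.3] z 327.2
pairA lo 277 L [-74.9 -73.9 -64.1 -58.5 -58.4] W [-29.  -27.9 -23.6 -19.7 -19.3] z 147.3
pairB lo 328 L [39.1 39.8 47.5 55.  55.1] W [-28.3 -27.4 -23.4 -19.5 -19.3] z 147.6
pairA 296 L [-74.9 -74.1 -65.9 -58.9 -58.6] W [27.8 28.6 33.  37.2 37.3] z 155.2
pairB 424 L [21.2 39.6 47.  54.4 55. ] W [16.  28.6 32.8 37.4 37.6] z 155.6
pairA lo 268 L [-75.1 -74.  -64.2 -58.6 -58.5] W [19.3 19.6 23.6 27.6 28.6] z 147.4
pairB lo 334 L [39.1 39.8 47.2 54.9 55.1] W [19.3 19.6 23.3 27.1 28. ] z 147.7
hoodtop 2670 L [ 89.1  89.6  96.  102.4 102.9] W [-28.4 -26.    0.   26.2  28.4] z 162.2
fence 366 L [-113.5 -113.1 -109.8 -108.4 -108. ] W [-22.1 -20.4   0.6  20.8  22.7] z 128.9
fenceface 579 L [-109.8 -109.6 -108.9 -108.2 -108. ] W [-22.4 -20.5   0.1  20.5  22.4] z 116.2
seatA 776 L [-74.8 -73.9 -65.7 -58.8 -58.4] W [-17.6 -16.1   0.1  16.3  17.6] z 113.1
seatB 1002 L [39.2 40.  47.4 54.7 55.1] W [-17.6 -16.1  -0.   16.2  17.7] z 113.3
-95 [-22.5  21.1]
-30 [-22.2  22.3]
0 [-22.2  22.4]
20 [-22.3  22.3]
65 [-22.2  22.3]
75 [-22.2  22.5]
```

The wrist view shows the dock from above: hood at (308,92), finger pairs at rows 180 and 330, fence at row 355. The sizes match the data sheet, with a pair spacing of 113.7 mm. Home is at about (552.8, -218.2) with yaw 15.25°. Next I go over the tube.

Call:
send_rows --steps '[[[1,0.0516,0.016,0,0,0,0],[1,0.0516,0.016,0,0,0,0],[1,0.0516,0.016,0,0,0,0],[1,0.0516,0.016,0,0,0,0],[1,0.0516,0.016,0,0,0,0],[1,0.0516,0.016,0,0,0,0],[1,0.0516,0.016,0,0,0,0],[1,0.0516,0.016,0,0,0,0],[1,0,0,0,0,0,0],[1,0,0,0,0,0,0]]]'

```text
t: 5.25
tool_pos: [593.1, 199.5, 231.0]
tool_rot: [[-0.213, 0.977, -0.0], [0.977, 0.213, -0.001], [-0.001, -0.0, -1.0]]
wrist_force: [0.4, -1.3, 0.2]
opening: 0.999
grip_force: 0.0
```

Run:
```python
import h
from h import *
s=env.sense();P=env.camera_params("wrist");im,d=env.get_image("wrist")
print(s["tool_pos"])
cv2.imwrite("pics/w2.png",im[:,:,::-1])
p=cloud(P,d,np.ones(d.shape,bool))
q=p[(abs(p[:,0]-595)<60)&(abs(p[:,1]-200)<115)&(p[:,2]>48)&(p[:,2]<80)]
h.FIT0=.21;print(fit_tube(q))
```

```text
[593.14560485 199.46357471 231.01711658]
(array([596.23289247, 201.77783482]), np.float64(12.095473892945604), np.float64(41.05008714674852), np.float64(178.18004125384545), np.float64(0.6046489070662706), 8003)
```

View pics/w2.png

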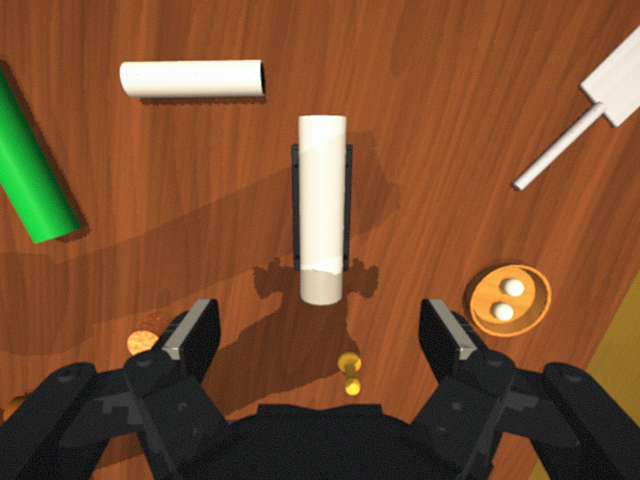

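The wrist view shows the tube upright at (322,210) on its rest. The fit gives middle (596.2, 201.8), yaw 12.1°, axis z about 41 to 42, length 178 mm, which agrees with the other cameras.

Call:
send_rows --steps '[[[1,0.0016,0.0035,0.04,0,0,0],[1,0,0,0.05,0,0,0],[1,0,0,0.05,0,0,0],[1,0,0,0.04,0,0,0],[1,0,0,0.02,0,0,0],[1,0,0,0,0,0,0],[1,0,0,0,0,0,0]]]'

```text
t: 6.18
tool_pos: [597.5, 202.3, 33.0]
tool_rot: [[-0.213, 0.977, 0.002], [0.977, 0.213, 0.001], [0.0, 0.002, -1.0]]
wrist_force: [-1.3, -0.1, 0.6]
opening: 1.0
grip_force: 0.0
```

Call:
send_rows --steps '[[[1,0,-0.0014,0.01,0,0,0],[1,0,0,0.005,0,0,0],[1,0,0,0,0,0,0],[0.6,0,0,0,0,0,0],[0,0,0,0,0,0,0],[0,0,0,0,0,0,0],[0,0,0,0,0,0,0],[0,0,0,0,0,0,0],[0,0,0,0,0,0,0],[0,0,0,0,0,0,0]]]'

```text
t: 7.42
tool_pos: [594.9, 201.9, 16.7]
tool_rot: [[-0.213, 0.977, 0.0], [0.977, 0.213, -0.0], [-0.0, 0.0, -1.0]]
wrist_force: [-2.4, -0.2, 4.9]
opening: 0.496
grip_force: 60.4
```

Call:
send_rows --steps '[[[0,0,0,-0.01,0,0,0],[0,0,0,-0.03,0,0,0],[0,0,0,-0.045,0,0,0],[0,0,0,-0.045,0,0,0],[0,0,0,-0.045,0,0,0],[0,0,0,-0.035,0,0,0],[0,-0.053,-0.0162,0,0,0,0],[0,-0.053,-0.0162,0,0,0,0],[0,-0.053,-0.0162,0,0,0,0],[0,-0.053,-0.0162,0,0,0,0],[0,-0.053,-0.0162,0,0,0,0],[0,-0.053,-0.0162,0,0,0,0],[0,-0.053,-0.0162,0,0,0,0],[0,-0.053,-0.0162,0,0,0,0],[0,0,0,0,0,0,-0.026],[0,0,0,0,0,0,-0.0255],[0,0,0,0,0,0,0],[0,0,0,0,0,0,0],[0,0,0,0,0,0,0]]]'

```text
t: 9.8
tool_pos: [559.0, -239.3, 226.4]
tool_rot: [[-0.264, 0.964, 0.0], [0.964, 0.264, -0.0], [-0.0, 0.0, -1.0]]
wrist_force: [0.0, -0.7, -2.0]
opening: 0.5
grip_force: 61.4
```

```bash
cat >> h.py <<'E'
O=np.array([552.8,-218.2]);YAW=15.25
def inhand(name,zmin=130):
    s=env.sense();P=env.camera_params("wrist");im,d=env.get_image("wrist")
    cv2.imwrite(f"pics/{name}.png",im[:,:,::-1]);np.savez(name+".npz",im=im,d=d,K=P["intrinsics"],T=P["extrinsics"])
    R=s["tool_rot"];tp=s["tool_pos"];p=cloud(P,d,np.ones(d.shape,bool))
    print("tcp",np.round(tp,1),"yaw",np.degrees(np.arctan2(-R[0,0],R[1,0])),"tilt",np.round(R[2],4),"F",np.round(s["wrist_force"],1),"M",np.round(s["torque"],2),"t",s["t"],"op",s["opening"])
    y=np.radians(YAW);t=np.array([-np.sin(y),np.cos(y)]);n=np.array([t[1],-t[0]])
    q=(p-tp)@R # tool coords
    k=(q[:,0]>14)&(q[:,0]<120)&(abs(q[:,1])<21)&(q[:,2]<-20+10)&(q[:,2]>-60)
    a=q[k]
    def res(v,a): return np.hypot(a[:,1]-v[0]-v[1]*a[:,0],a[:,2]-v[2]-v[3]*a[:,0])-22
    v=[0,0,-25,0]
    for i in range(4):
        v=least_squares(res,v,loss="soft_l1",args=(a,)).x;a=q[k][abs(res(v,q[k]))<2.5]
    end=np.percentile(a[:,0],99.7)
    print("tube in tool: y0 %.1f slope y %.4f z0 %.1f slope z %.4f end x %.1f -> mid %.1f n %d"%(*v,end,end-90,len(a)))
    mid=end-90;m=tp+R@np.array([mid,v[0]+v[1]*mid,v[2]+v[3]*mid]);ax=R@np.array([1,v[1],v[3]])
    e=m[:2]-O;print("tube in carriage: x %.1f y %.1f z %.1f; yaw err deg %.2f pitch %.2f"%(e@n,e@t,m[2]-134,np.degrees(np.arctan2(-ax[0],ax[1]))-YAW,np.degrees(ax[2])))
E
python3 -c "
from h import *
inhand('w3')"
```

```text
tcp [ 559.  -239.3  226.4] yaw 15.334332426294583 tilt [-1.e-04  1.e-04 -1.e+00] F [ 0.  -0.7 -2. ] M [ 0.01 -0.05  0.01] t 9.8 op 0.5003729946355232
tube in tool: y0 1.1 slope y 0.0036 z0 -24.3 slope z -0.0010 end x 88.9 -> mid -1.1 n 30946
tube in carriage: x 1.6 y -23.1 z 116.7; yaw err deg -0.12 pitch 0.05
```

View pics/w3.png

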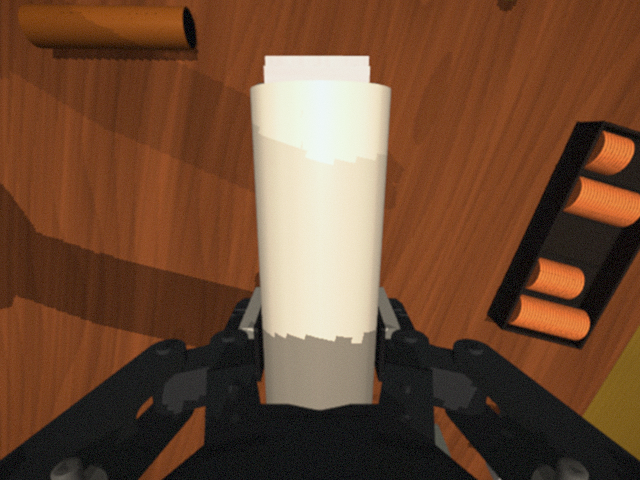

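The wrist view shows the tube gripped level, with its end at row 85 just short of the hood (row 68). It is 1.6 mm off sideways, so I correct that and descend.

Call:
send_rows --steps '[[[0,0,-0.0016,0.01,0,0,0],[0,0,0,0.02,0,0,0],[0,0,0,0.02,0,0,0],[0,0,0,0.02,0,0,0],[0,0,0,0.01,0,0,0],[0,0,0,0.005,0,0,0],[0,0,0,0,0,0,0],[0,0,0,0,0,0,0],[0,0,0,0,0,0,0]]]'

```text
t: 10.98
tool_pos: [557.5, -240.6, 141.9]
tool_rot: [[-0.263, 0.965, 0.001], [0.965, 0.263, -0.0], [-0.001, 0.001, -1.0]]
wrist_force: [-0.7, 0.5, -3.0]
opening: 0.504
grip_force: 61.4
```

```bash
python3 -c "
from h import *
inhand('w4')"
```

```text
tcp [ 557.5 -240.6  141.9] yaw 15.266898618116471 tilt [-7.e-04  7.e-04 -1.e+00] F [-0.7  0.5 -3. ] M [ 0.03  0.05 -0.02] t 10.975 op 0.5041294688740445
tube in tool: y0 1.1 slope y 0.0049 z0 -24.3 slope z -0.0020 end x 116.1 -> mid 26.1 n 31852
tube in carriage: x -0.2 y 3.2 z 32.2; yaw err deg -0.26 pitch 0.07
```

Call:
send_rows --steps '[[[0,0,0,0.004,0,0,0],[0,0,0,0.003,0,0,0],[0,0,0,0.002,0,0,0],[0,0,0,0.002,0,0,0],[0,0,0,0.002,0,0,0],[0,0,0,0,0,0,0]]]'

```text
t: 11.78
tool_pos: [557.5, -240.4, 128.5]
tool_rot: [[-0.264, 0.965, 0.001], [0.965, 0.264, -0.0], [-0.0, 0.0, -1.0]]
wrist_force: [0.1, 0.7, 1.6]
opening: 0.502
grip_force: 61.5
```

Call:
send_rows --steps '[[[0,0,0,0.002,0,0,0],[0,0,0,0.002,0,0,0],[0,0,0,0.002,0,0,0],[0,0,0,0,0,0,0]]]'

```text
t: 12.28
tool_pos: [557.5, -240.4, 122.4]
tool_rot: [[-0.263, 0.965, 0.001], [0.965, 0.263, -0.0], [-0.0, 0.001, -1.0]]
wrist_force: [-0.6, -0.3, 4.3]
opening: 0.501
grip_force: 61.7
```

Call:
send_rows --steps '[[[0,0,0,0.002,0,0,0],[0,0,0,0.002,0,0,0],[0,0,0,0.002,0,0,0],[0,0,0,0,0,0,0]]]'

```text
t: 12.78
tool_pos: [557.5, -240.5, 116.8]
tool_rot: [[-0.263, 0.965, 0.001], [0.965, 0.263, -0.0], [-0.001, 0.001, -1.0]]
wrist_force: [-1.0, 0.9, 7.6]
opening: 0.501
grip_force: 61.9
```

Call:
send_rows --steps '[[[0,0,0,0.002,0,0,0],[0,0,0,0.002,0,0,0],[0,0,0,0,0,0,0]]]'

```text
t: 13.15
tool_pos: [557.6, -240.5, 113.1]
tool_rot: [[-0.263, 0.965, 0.001], [0.965, 0.263, -0.0], [-0.001, 0.001, -1.0]]
wrist_force: [-1.8, 0.2, 10.6]
opening: 0.501
grip_force: 62.2
```

Call:
send_rows --steps '[[[0,0,0,0.0015,0,0,0],[0,0,0,0.0015,0,0,0],[0,0,0,0,0,0,0]]]'

```text
t: 13.52
tool_pos: [557.7, -240.6, 110.3]
tool_rot: [[-0.263, 0.965, 0.001], [0.965, 0.263, -0.001], [-0.001, 0.001, -1.0]]
wrist_force: [-2.1, 1.0, 11.4]
opening: 0.499
grip_force: 62.3
```

Call:
send_rows --steps '[[[0,0,0,0.0015,0,0,0],[0,0,0,0.0015,0,0,0],[0,0,0,0,0,0,0]]]'

```text
t: 13.9
tool_pos: [557.8, -240.7, 107.5]
tool_rot: [[-0.263, 0.965, 0.002], [0.965, 0.263, -0.001], [-0.001, 0.001, -1.0]]
wrist_force: [-2.5, 1.0, 12.6]
opening: 0.5
grip_force: 62.5
```

Call:
send_rows --steps '[[[0,0,0,0.0015,0,0,0],[0,0,0,0.0015,0,0,0],[0,0,0,0,0,0,0]]]'

```text
t: 14.28
tool_pos: [558.0, -240.8, 104.8]
tool_rot: [[-0.263, 0.965, 0.002], [0.965, 0.263, -0.001], [-0.002, 0.002, -1.0]]
wrist_force: [-0.9, 0.3, 13.7]
opening: 0.498
grip_force: 62.6
```

Call:
send_rows --steps '[[[0,0,0,0.0015,0,0,0],[0,0,0,0,0,0,0]]]'

```text
t: 14.52
tool_pos: [558.1, -240.9, 103.4]
tool_rot: [[-0.263, 0.965, 0.002], [0.965, 0.263, -0.001], [-0.002, 0.002, -1.0]]
wrist_force: [-1.7, 0.2, 15.2]
opening: 0.502
grip_force: 62.6
```

```bash
python3 -c "
from h import *
inhand('w5')"
```

```text
tcp [ 558.1 -240.9  103.4] yaw 15.243627991011419 tilt [-0.0017  0.0017 -1.    ] F [-1.7  0.2 15.2] M [0.14 0.47 0.06] t 14.525 op 0.5023960735996423
tube in tool: y0 1.3 slope y -0.0005 z0 -24.5 slope z 0.0011 end x 110.2 -> mid 20.2 n 32346
tube in carriage: x 0.3 y -3.0 z -6.2; yaw err deg 0.02 pitch -0.16
```

```bash
cat >> h.py <<'E'
def carr(name):
    D=np.load(name+".npz");P=dict(intrinsics=D["K"],extrinsics=D["T"]);p=cloud(P,D["d"],np.ones(D["d"].shape,bool))
    y=np.radians(YAW);t=np.array([-np.sin(y),np.cos(y)]);n=np.array([t[1],-t[0]]);L=(p[:,:2]-O)@t;W=(p[:,:2]-O)@n
    k=(L>78)&(L<88)&(abs(W)<24)&(p[:,2]>60);print("hood",k.sum(),"carriage z %.1f"%(np.median(p[k,2])-162.2+134))
    k=(abs(L-34)<7)&(abs(W)<40)&(abs(W)>29)&(p[:,2]>90);print("tips",k.sum(),np.percentile(p[k,2],[10,50,90]),[np.round(np.median(abs(W[k&(W*s>0)])),1) for s in (-1,1)],"exp 155.3-ish")
E
python3 -c "
from h import *
carr('w4');carr('w5')"
```

```text
hood 7114 carriage z 133.8
tips 2018 [151.86706616 155.76874286 158.29040019] [np.float64(33.2), np.float64(33.0)] exp 155.3-ish
hood 9203 carriage z 107.7
tips 2752 [124.91120996 129.19779385 132.06168546] [np.float64(33.3), np.float64(33.9)] exp 155.3-ish
```

Call:
send_rows --steps '[[[0,0,0,0.001,0,0,0],[0,0,0,0.001,0,0,0],[0,0,0,0,0,0,0]]]'

```text
t: 14.95
tool_pos: [558.1, -241.0, 101.5]
tool_rot: [[-0.263, 0.965, 0.002], [0.965, 0.263, -0.001], [-0.002, 0.002, -1.0]]
wrist_force: [-3.3, 0.4, 15.3]
opening: 0.503
grip_force: 62.7
```

Call:
send_rows --steps '[[[0,0,0,0.001,0,0,0],[0,0,0,0.001,0,0,0],[0,0,0,0,0,0,0]]]'

```text
t: 15.32
tool_pos: [558.2, -241.2, 99.5]
tool_rot: [[-0.263, 0.965, 0.002], [0.965, 0.263, -0.002], [-0.002, 0.002, -1.0]]
wrist_force: [-2.2, -0.4, 14.1]
opening: 0.5
grip_force: 62.7
```

Call:
send_rows --steps '[[[0,0,0,0.001,0,0,0],[0,0,0,0.001,0,0,0],[0,0,0,0,0,0,0]]]'

```text
t: 15.7
tool_pos: [557.7, -241.2, 96.4]
tool_rot: [[-0.263, 0.965, 0.001], [0.965, 0.263, -0.001], [-0.001, 0.001, -1.0]]
wrist_force: [-0.1, -0.3, 6.2]
opening: 0.498
grip_force: 64.0
```

```bash
python3 -c "
from h import *
inhand('w6');carr('w6')"
```

```text
tcp [ 557.7 -241.2   96.4] yaw 15.247257188639738 tilt [-1.4e-03  9.0e-04 -1.0e+00] F [-0.1 -0.3  6.2] M [-0.23  0.07  0.18] t 15.7 op 0.4976989691947599
tube in tool: y0 1.1 slope y 0.0018 z0 -24.4 slope z -0.0017 end x 88.9 -> mid -1.1 n 31248
tube in carriage: x -0.2 y -24.5 z -13.2; yaw err deg -0.10 pitch 0.02
hood 6575 carriage z 62.8
tips 3785 [139.33502217 143.30489699 145.97179268] [np.float64(33.2), np.float64(33.1)] exp 155.3-ish
```

Run:
```python
from h import *
D=np.load("w6.npz");P=dict(intrinsics=D["K"],extrinsics=D["T"]);p=cloud(P,D["d"],np.ones(D["d"].shape,bool))
y=np.radians(YAW);t=np.array([-np.sin(y),np.cos(y)]);n=np.array([t[1],-t[0]]);L=(p[:,:2]-O)@t;W=(p[:,:2]-O)@n
for a in range(66,100,4):
    k=(L>a)&(L<a+4)&(abs(W)<26)&(p[:,2]>80);print(a,k.sum(),np.round(np.percentile(p[k,2],[10,50,90]),1) if k.sum() else'')
im,d=env.get_image("scene");cv2.imwrite("pics/s6.png",cv2.resize(im[170:350,90:290,::-1],None,fx=3,fy=3,interpolation=cv2.INTER_CUBIC))
```

```text
66 0 
70 363 [88.  88.9 89.8]
74 5795 [ 88.8 148.8 150.6]
78 5570 [ 88.7 149.3 150.6]
82 1711 [ 88.   89.1 102.4]
86 1614 [87.7 88.9 90.2]
90 24 [83.4 88.  88.6]
94 0 
98 0
```

View pics/s6.png

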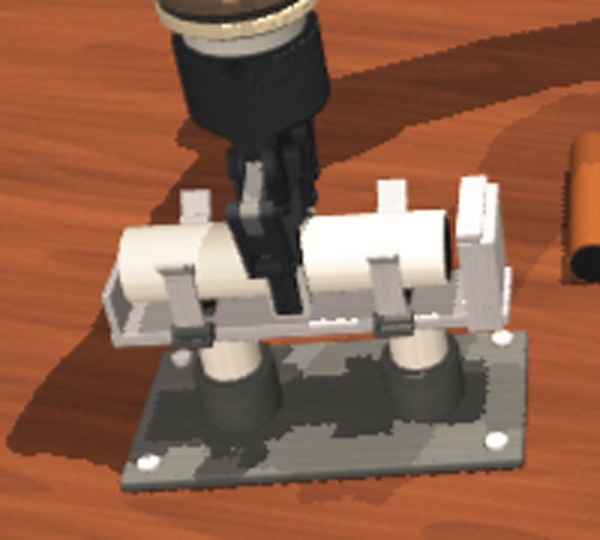

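View pics/w6.png

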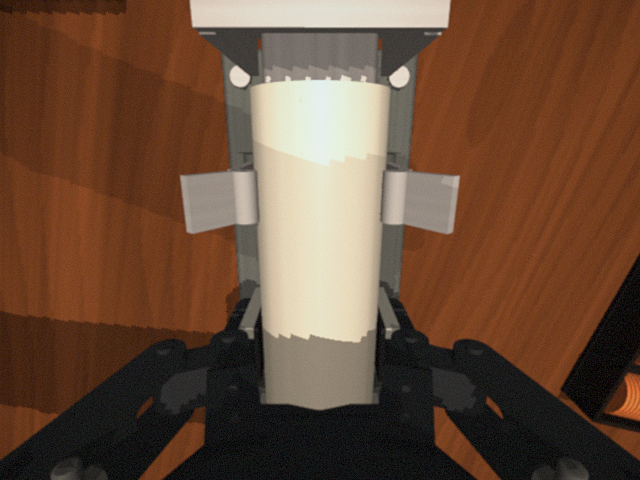

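The scene and wrist views show both pairs closed around the tube, the carriage 12 mm down and level, and the tube end (row 85) short of the hood (row 25). I now ease off the push.

Call:
send_rows --steps '[[[0,0,0,-0.003,0,0,0],[0,0,0,-0.003,0,0,0],[0,0,0,-0.003,0,0,0],[0,0,0,-0.002,0,0,0],[0,0,0,0,0,0,0],[0,0,0,0,0,0,0]]]'

```text
t: 16.55
tool_pos: [557.6, -241.1, 106.8]
tool_rot: [[-0.263, 0.965, 0.001], [0.965, 0.263, -0.001], [-0.001, 0.001, -1.0]]
wrist_force: [3.1, -5.2, 1.1]
opening: 0.5
grip_force: 63.7
```

Call:
send_rows --steps '[[[0,0.002,0,0,0,0,0],[0,0.002,0,0,0,0,0],[0,0.002,0,0,0,0,0],[0,0,0,0,0,0,0]]]'

```text
t: 17.05
tool_pos: [556.2, -236.0, 107.0]
tool_rot: [[-0.262, 0.965, 0.002], [0.965, 0.263, -0.002], [-0.002, 0.001, -1.0]]
wrist_force: [3.5, -5.6, 2.0]
opening: 0.499
grip_force: 63.5
```

```bash
python3 -c "
from h import *
inhand('w7');carr('w7')"
```

```text
tcp [ 556.2 -236.   107. ] yaw 15.218346676250249 tilt [-0.0019  0.0011 -1.    ] F [ 3.5 -5.6  2. ] M [-1.15 -0.86  0.11] t 17.05 op 0.49938764493806165
tube in tool: y0 1.1 slope y 0.0022 z0 -24.4 slope z -0.0014 end x 88.8 -> mid -1.2 n 31155
tube in carriage: x -0.3 y -19.2 z -2.7; yaw err deg -0.16 pitch -0.03
hood 11645 carriage z 131.9
tips 3650 [149.67806954 153.69798911 156.45764016] [np.float64(33.3), np.float64(33.1)] exp 155.3-ish
```

Call:
send_rows --steps '[[[0,0.002,0,0,0,0,0],[0,0.002,0,0,0,0,0],[0,0.002,0,-0.001,0,0,0],[0,0.002,0,0,0,0,0],[0,0.002,0,0,0,0,0],[0,0.002,0,0,0,0,0],[0,0.002,0,0,0,0,0],[0,0,0,0,0,0,0]]]'

```text
t: 18.1
tool_pos: [552.5, -222.4, 107.9]
tool_rot: [[-0.263, 0.965, 0.001], [0.965, 0.263, -0.001], [-0.002, 0.001, -1.0]]
wrist_force: [4.2, -5.6, -0.3]
opening: 0.502
grip_force: 63.4
```

Call:
send_rows --steps '[[[0,0.0015,0,0,0,0,0],[0,0.0015,0,0,0,0,0],[0,0,0,0,0,0,0]]]'

```text
t: 18.48
tool_pos: [551.7, -219.5, 107.9]
tool_rot: [[-0.263, 0.965, 0.002], [0.965, 0.263, -0.001], [-0.002, 0.001, -1.0]]
wrist_force: [4.1, -5.5, 1.1]
opening: 0.497
grip_force: 63.4
```

Call:
send_rows --steps '[[[0,0.001,0,0,0,0,0],[0,0,0,0,0,0,0]]]'

```text
t: 18.73
tool_pos: [551.5, -218.7, 107.9]
tool_rot: [[-0.262, 0.965, 0.002], [0.965, 0.262, -0.002], [-0.002, 0.001, -1.0]]
wrist_force: [5.4, -5.4, 0.9]
opening: 0.498
grip_force: 63.4
```

Call:
send_rows --steps '[[[0,0.0005,0,0,0,0,0],[0,0,0,0,0,0,0]]]'

```text
t: 18.98
tool_pos: [551.4, -218.3, 107.9]
tool_rot: [[-0.262, 0.965, 0.002], [0.965, 0.262, -0.002], [-0.002, 0.001, -1.0]]
wrist_force: [4.5, -5.9, 0.8]
opening: 0.498
grip_force: 63.4
```

Call:
send_rows --steps '[[[0,0.0005,0,0,0,0,0],[0,0,0,0,0,0,0]]]'

```text
t: 19.23
tool_pos: [551.3, -217.9, 107.9]
tool_rot: [[-0.262, 0.965, 0.002], [0.965, 0.262, -0.002], [-0.002, 0.001, -1.0]]
wrist_force: [4.4, -5.6, 0.7]
opening: 0.494
grip_force: 63.4
```

Call:
send_rows --steps '[[[0,0.0005,0,0,0,0,0],[0,0,0,0,0,0,0]]]'

```text
t: 19.48
tool_pos: [551.3, -217.9, 108.0]
tool_rot: [[-0.262, 0.965, 0.002], [0.965, 0.262, -0.002], [-0.003, 0.001, -1.0]]
wrist_force: [6.3, -8.0, 0.5]
opening: 0.499
grip_force: 63.4
```

Call:
send_rows --steps '[[[0,0.0004,0,0,0,0,0],[0,0,0,0,0,0,0]]]'

```text
t: 19.73
tool_pos: [551.3, -218.0, 108.1]
tool_rot: [[-0.262, 0.965, 0.002], [0.965, 0.262, -0.003], [-0.003, 0.002, -1.0]]
wrist_force: [5.5, -8.2, -0.2]
opening: 0.501
grip_force: 63.4
```

Call:
send_rows --steps '[[[0.6,0,0,0,0,0,0],[0.8,0,0,0,0,0,0],[0.8,0,0,0,0,0,0],[0.8,0,0,0,0,0,0],[0.8,0,0,0,0,0,0],[0.8,0,0,0,0,0,0]]]'

```text
t: 20.48
tool_pos: [550.3, -215.5, 107.8]
tool_rot: [[-0.263, 0.965, -0.0], [0.965, 0.263, 0.0], [0.0, -0.0, -1.0]]
wrist_force: [0.4, 0.4, 0.0]
opening: 0.802
grip_force: 0.0
```

Call:
send_rows --steps '[[[0.8,0,0,-0.01,0,0,0],[0.8,0,0,-0.03,0,0,0],[0.8,0,0,-0.04,0,0,0],[0.8,0,0,-0.04,0,0,0],[0.8,0,0,-0.04,0,0,0],[0.8,0,0,0,0,0,0],[0.8,0,0,0,0,0,0]]]'

```text
t: 21.35
tool_pos: [550.0, -215.4, 267.8]
tool_rot: [[-0.263, 0.965, -0.0], [0.965, 0.263, -0.0], [-0.0, -0.0, -1.0]]
wrist_force: [0.3, 1.0, -0.5]
opening: 0.8
grip_force: 0.0
```

Run:
```python
from h import *
import h
P=env.camera_params("wrist");im,d=env.get_image("wrist");s=env.sense();print(s["tool_pos"],s["opening"],s["wrist_force"])
cv2.imwrite("pics/w8.png",im[:,:,::-1])
p=cloud(P,d,np.ones(d.shape,bool))
y=np.radians(YAW);t=np.array([-np.sin(y),np.cos(y)]);n=np.array([t[1],-t[0]]);L=(p[:,:2]-O)@t;W=(p[:,:2]-O)@n
k=(abs(L)<100)&(abs(W)<22)&(p[:,2]>138)&(p[:,2]<158.5)
h.FIT0=y;c,yaw,z,ln,sd,N=fit_tube(p[k],z0=134.);e=c-O
q=(L>-115)&(L<0)&(abs(W)<15)&(p[:,2]>140)&(p[:,2]<165)
print("x %.1f z %.1f yaw %.2f sd %.2f rear end L %.1f"%(e@n,z-134,yaw-YAW,sd,np.percentile(L[q],.5)))
for nm,kk in (("hood",(L>70)&(L<100)&(abs(W)<24)&(p[:,2]>159)),("fence",(abs(L+125)<15)&(p[:,2]>120)&(p[:,2]<135)&(abs(W)<20)),("pairB",(abs(L-34)<20)&(abs(W)>29)&(abs(W)<40)&(p[:,2]>148)&(p[:,2]<170))):
    print(nm,kk.sum(),np.percentile(L[kk],[1,50,99]),np.median(p[kk,2]))
for a in range(-110,80,15):
    m=(abs(L-a)<6)&(abs(W)<5)&(p[:,2]>60)
    if m.any(): print(a,np.round(np.percentile(p[m,2],90),1))
```

```text
[ 549.74698315 -215.41822786  267.04830534] 0.803781185530846 [ 1.01670977  0.54504459 -0.09201457]
x -0.0 z -0.9 yaw -0.05 sd 0.78 rear end L -89.7
hood 1464 [76.47822531 83.11427744 89.65056152] 162.1734529661495
fence 411 [-127.09660275 -122.46957915 -121.05187242] 127.74230116875361
pairB 567 [25.98605882 34.29412654 41.96300938] 155.41966478708105
-95 155.2
-80 155.6
-65 155.6
-50 155.6
-35 155.5
-20 155.5
-5 155.6
10 358.8
25 155.7
40 155.8
55 155.6
70 155.7
```

View pics/w8.png

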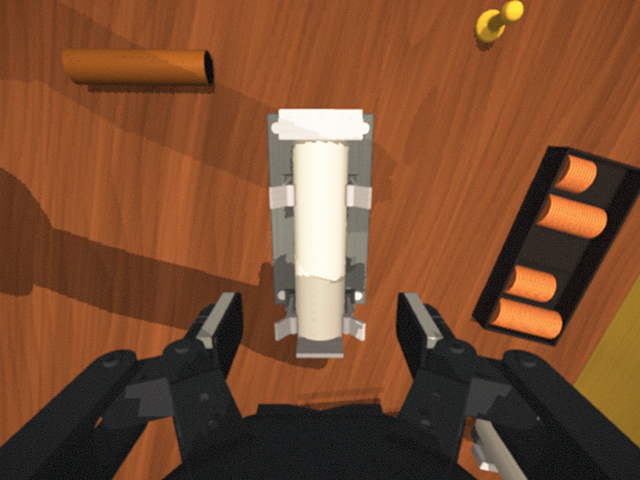

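The tube lies level in both pairs, its front under the hood (row 140). Its rear end is at -89.7 mm from home, so it is home within 0.5 mm. I hand it in.

```bash
python3 -c "
from plant import env
print(env.hand_in())"
```

```text
the job is handed in; nothing more can be done
None
```

I handed the job in with the tube snapped into both finger pairs, slid against the end stop and released; my last wrist-camera check put it within about 1 mm of home on every axis, but the hand-in returned no verdict.

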